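# Index the stone-painting stand three clicks from home and hold it

## Task

On the stone-painting stand, turn the blue knob back (anticlockwise seen from above) until you feel it come up against its home stop, and rest there a moment. Then turn it clockwise three clicks, counting them by feel, and finish while still gripping the knob firmly, at rest in the third click, so that the stone stays put for the next dab of paint: do not let go at the end. Leave everything else on the table where it is.

Things in the scene. Friction and masses are not known exactly. Their poses are not given: they have to be found in the camera images.
- stand: Stone-painting stand: white box 130 (x) by 300 (y) by 45 mm high, fixed to the table; origin at the centre of its underside. In its frame the blue knob's axis is at (0, -85) mm; at (0, 80) mm is a wooden turntable, 116 mm across, top 59 mm above the table, that turns with the knob and carries a white stone (its top 85 mm above the table).
- knob_bar: The blue knob's grip, an upright bar 46 mm long (its x), 14 mm thick (its y), top 91 mm above the table, on a flat blue disc 48 mm across (disc's top at 59 mm). Origin on the knob's vertical axis, 79 mm above the table: grip it here, from above, fingers on the flat sides. It turns with the knob; a white line on the bar's top, on its -x half, is the pointer.
- knob (a joint): Knob angle in rad, growing clockwise seen from above. 0 = home, a solid stop (another at 2.75). Clicks lie 0.393 rad (22.5 degrees) apart: the first at 0.393, the third at 1.178. Between clicks it resists with 0.03 to 0.09 N m at most, first against the turn, past halfway with it (it snaps in); in a click about nil. It starts at rest in one of clicks 1 to 4 and stays there if let go.
- home_mark (a point): Red dot, 9 mm across, on the stand's top, 46 mm above the table, 46 mm from the knob's axis towards the stand's -x: the knob's pointer points at it when home.
- green_paint: Bystander, to be left alone: green paint jar, 38 mm across, 72 mm tall; origin at the centre of its underside.
- white_stone: Bystander, to be left alone: white flat pebble, 62 mm across, 26 mm high; origin at the centre of its underside.
- marker: Bystander, to be left alone: black marker pen, 125 mm long, 12 mm thick, lying; origin under its middle.
- red_paint: Bystander, to be left alone: red paint jar, 46 mm across, 85 mm tall; origin at the centre of its underside.
- black_paint: Bystander, to be left alone: black paint jar, 38 mm across, 75 mm tall; origin at the centre of its underside.
- grey_stone: Bystander, to be left alone: large grey pebble, 96 mm across, 44 mm high; origin at the centre of its underside.
- palette: Bystander, to be left alone: white palette plate, 170 mm across, 18 mm high; origin at the centre of its underside.

How it is judged (in metres and radians):
On the way, in this order (a step that is already met when the one before it is completed fails the run):
1. the knob is turned back to its home stop (value of joint knob below 0.1 rad), for 0.2 s.
2. the knob is at the third click, gripped (value of joint knob between 1.0781 and 1.2781 rad and velocity of joint knob between -0.1 and 0.1 rad/s and contact force between the fingers and knob_bar above 4 N), for 0.3 s.
At the end, for the whole second after the job is handed in: The knob rests in the third detent after home (1.178 rad, within 0.1 rad), at rest (under 0.1 rad/s), with the fingers still pressing on its bar with more than 4 N in all (all of step 2); the arm keeps its last pose, push and grip.
It fails at once if another thing on the table is moved more than 20 mm (distance of any of green_paint, white_stone, marker, red_paint, black_paint, grey_stone, palette from where it was at the start of the episode above 0.02 m).
It also fails if it takes over 56 s, if anything falls off the work surface, if the arm or the gripper's body presses on something with over 40 N, if the wrist force passes 120 N, or if a joint passes its speed limit or range.

## Robot

A 6-joint arm with a two-finger parallel gripper is mounted at the origin on the work surface. World frame = base frame: x ahead of the robot, y to its left, z up, the work surface at z = 0. Lengths are in m, angles in degrees, forces in N, time in s.
With the tool pointing down it reaches from about 0.4 to 0.925 m from the base axis. Payload 12.5 kg.
Tool frame: the origin (TCP) lies midway between the tips of the shut fingers; the grasp point (between the pads) lies 19 mm behind it; z points along the fingers, y is the direction in which the jaws open and shut (so a half turn about z gives the same grasp; the last joint's range is limited). The gripper opens to 95 mm and grips with 3 to 60 N. Pads are 20 mm wide; open, the fingers measure 119 mm over their backs; the gripper's body (75 mm by 180 mm) begins 59 mm behind the grasp point.
Start: joints at [62.303, 28.126, 89.318, -0, 62.55, -6.05], TCP at [0.231, 0.581, 0.215] pointing down, gripper open.
Joint ranges: [-177.58, 177.58], [-47.91, 125.51], [2.72, 160], [-65.01, 245.01], [3.68, 167.84], [-153.87, 153.87]. Speed limits (degrees/s): [127.2, 127.2, 159.86, 180, 180, 180].

## Interface

Orientations are given as [roll, pitch, yaw] about the fixed x, y, z axes, in that order (R = Rz(yaw) Ry(pitch) Rx(roll)).
In Python, from plant import robot, viewer gives the robot as it stands.
- The arm moves only by the tool apply_moves, never from a script. Its argument "plan" is one flat list of numbers, 7 for each row, row after row: the shift along the tool's x, y, z in mm, then the turn, a rotation vector about the tool's x, y, z in degrees, then the gripper's target within -1 to 1 (shut at 1, half-way at 0, fully open at -1). A call has 1 to 5 rows; each row shifts and turns the pose as measured when the row begins, along the tool's axes as they then stand; what a row does not reach is not made up. A row lasts 1/12 s, in which the tool goes at most 41.7 mm and 7.16 degrees, less where a joint would pass 70% of its speed; a pose out of reach is approached as far as the arm can. A call with a gripper value outside its range is refused whole. The fingers move at their own pace and stop on an object; the grip force is fixed at half the most. Time passes only in rows, so rows that do not move let the fingers close. It gives the time, the measured TCP pose, the force and the opening at its end, in the units of the state.
- robot.read_state(): the state, without advancing time (a new reading comes with each control period).
- viewer.capture(name): name is "scene" or "top"; returns the picture (420x560x3 uint8, red, green, blue); there is no depth.
- viewer.camera_info(name): a dict with "intrinsics" (3x3 intrinsics, pixels), "rvec" (rotation vector, rad) and "tvec" (3), from world to camera coordinates, as OpenCV has them. Camera axes: x right, y down, z forward; pixel columns grow to the right and rows downward; lengths in m; the calibration is good to about 2 mm. A picture is of the moment at which its call begins. camera_info takes no time and is no camera call.
- robot.close_job(): hands the job in, once; it reports no verdict.
The state is a dict: "t": time; "joints": joint angles; "joint_vel": joint speeds; "effort": joint torques, N m; "eef_pos": TCP position; "eef_rot": TCP orientation; "ft_force": force on the tool from outside, world axes, zero at the start; "ft_torque": the same for the moment, N m; "opening": finger opening in m.
Only numpy, scipy, OpenCV 4.12 (cv2) and the standard library are available. Lean on these libraries where they do the work, as an engineer would, in place of code of your own. Each camera call takes 0.05 s, during which the arm holds its last target.

## Working session

There is one attempt and no reset: what is moved stays moved. The work goes in short steps, Python scripts to look and compute and a tool call to move; the robot and the scene stay as the last step left them, time stands still between calls to the robot, and variables do not carry over. Pictures are saved under pics/ and viewed, and the job is handed in when it is done.

Besides the shell and the picture viewer there is one more tool, called after "Request:" by a JSON object that holds its "fn" and its "kwargs". apply_moves: Moves the arm, as the interface text tells. Its arguments: {"type":"object","properties":{"plan":{"type":"array","items":{"type":"number"}}},"required":["plan"]}

```bash
ls; mkdir -p pics
python3 - <<'E'
from plant import robot, viewer
import cv2
for n in("scene","top"):
    im=viewer.capture(n); cv2.imwrite(f"pics/{n}0.png",im[:,:,::-1])
    print(n,viewer.camera_info(n))
print(robot.read_state())
E
```

```text
pics
scene {'intrinsics': array([[434.89348882,   0.        , 280.0017447 ],
       [  0.        , 434.89348882, 213.15721058],
       [  0.        ,   0.        ,   1.        ]]), 'rvec': array([ 1.60459187,  2.00229634, -0.79028945]), 'tvec': array([ 0.09779965, -0.34479213,  1.69428831])}
top {'intrinsics': array([[517.15297495,   0.        , 284.07324873],
       [  0.        , 517.15297495, 217.39545624],
       [  0.        ,   0.        ,   1.        ]]), 'rvec': array([ 2.14848821, -2.09079469,  0.18824746]), 'tvec': array([0.03470392, 0.53784199, 1.63598532])}
{'t': 0.1, 'joints': array([ 6.23039330e+01,  2.81605172e+01,  8.93463988e+01, -1.89483030e-03,
        6.25497749e+01, -6.04993056e+00]), 'joint_vel': array([-0.00303333, -0.20161435, -0.10159639, -0.01150442, -0.01624556,
       -0.0324758 ]), 'effort': array([ 1.52986191e-03, -6.13610458e+01, -2.58602482e+01,  6.93470333e-02,
        4.70046618e-02, -4.97129497e-05]), 'eef_pos': array([0.23042609, 0.58074019, 0.21412351]), 'eef_rot': array([-1.79943448e+02, -4.30367285e-03,  1.58354736e+02]), 'ft_force': array([0.23816366, 1.31294906, 0.39134205]), 'ft_torque': array([-0.02617969, -0.01177073, -0.04349534]), 'opening': 0.09501719753327521}
```

View pics/scene0.png

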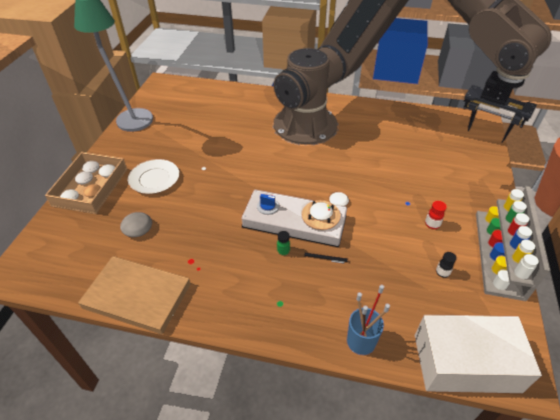

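View pics/top0.png

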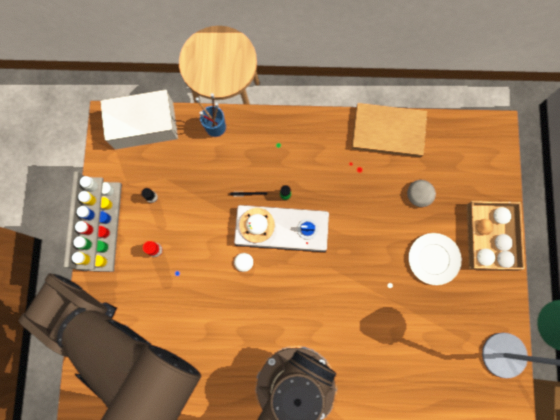

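The stand is at about (282,229) in the top view, with the blue knob at (307,229). The green jar (285,193) and the marker lie on its far side. I'll zoom in to measure.

```bash
cat > h.py <<'E'
import cv2, numpy as np
from plant import robot, viewer
def cam(n):
    c=viewer.camera_info(n); R=cv2.Rodrigues(np.array(c["rvec"]))[0]; return np.array(c["intrinsics"]),R,np.array(c["tvec"]).reshape(3)
def ray(n,px,z):
    K,R,t=cam(n); d=R.T@np.linalg.solve(K,[px[0],px[1],1.]); o=-R.T@t
    return o+d*(z-o[2])/d[2]
def proj(n,p):
    K,R,t=cam(n); return cv2.projectPoints(np.array(p,float).reshape(-1,3),cv2.Rodrigues(R)[0],t,K,None)[0].reshape(-1,2)
E
python3 - <<'E'
from h import *
a=cv2.imread("pics/top0.png"); c=a[195:260,225:345]; cv2.imwrite("pics/tz.png",cv2.resize(c,None,fx=6.5,fy=6.5,interpolation=cv2.INTER_CUBIC))
b=cv2.imread("pics/scene0.png"); c=b[180:260,235:360]; cv2.imwrite("pics/sz.png",cv2.resize(c,None,fx=6.4,fy=6.4,interpolation=cv2.INTER_CUBIC))
for n,im in(("top",a),("scene",b)):
    hsv=cv2.cvtColor(im,cv2.COLOR_BGR2HSV)
    m=cv2.inRange(hsv,(100,120,60),(128,255,255))
    k,l,s,ce=cv2.connectedComponentsWithStats(m)
    for i in range(1,k):
        if s[i,4]>8: print(n,"blue",s[i],ce[i])
    m=cv2.inRange(hsv,(0,0,165),(179,60,255)); 
    k,l,s,ce=cv2.connectedComponentsWithStats(m)
    for i in range(1,k):
        x,y=ce[i]
        if s[i,4]>300:
            if (n=="top" and 225<x<345 and 195<y<280) or (n=="scene" and 235<x<360 and 180<y<250):
                r=cv2.minAreaRect(np.argwhere(l==i)[:,::-1].astype(np.float32)); print(n,"white",s[i],r)
                for p in cv2.boxPoints(r): print(p,ray(n,p,.045))
E
```

```text
top blue [207 108   5   6  18] [209.33333333 109.88888889]
top blue [201 110  23  25 266] [214.34210526 124.69924812]
top blue [ 85 210   9  10  49] [ 89.95918367 215.28571429]
top blue [100 211  11  12  98] [104.05102041 217.15306122]
top blue [301 222  14  13 132] [307.81818182 228.38636364]
top blue [176 272   3   3   9] [177. 273.]
top white [ 235  206   94   44 2350] ((281.39593505859375, 227.4568634033203), (91.90869140625, 38.75839614868164), 4.085616588592529)
[234.17767 243.51271] [0.44725567 0.20871993 0.045     ]
[236.93909 204.8528 ] [0.57552502 0.20548934 0.045     ]
[328.6142  211.40102] [ 0.56155958 -0.09594539  0.045     ]
[325.85278 250.06093] [ 0.43393181 -0.08854476  0.045     ]
top white [247 214  21  20 326] ((257.0, 223.5), (19.0, 20.0), 90.0)
[247. 214.] [0.54578286 0.17114425 0.045     ]
[267. 214.] [0.54752419 0.10561653 0.045     ]
[267. 233.] [0.4845796  0.10348041 0.045     ]
[247. 233.] [0.48283454 0.16855657 0.045     ]
scene blue [ 374   18   53   65 2728] [401.49926686  51.03482405]
scene blue [261 194  14  16 176] [266.85227273 202.06818182]
scene blue [510 234  12  14  92] [515.02173913 240.82608696]
scene blue [490 243  14  17 148] [496.96621622 250.39189189]
scene white [ 242  190  101   49 1810] ((293.52667236328125, 212.9468994140625), (99.80084991455078, 32.283294677734375), 11.427101135253906)
[241.41739 218.88226] [ 0.56811605 -0.09015357  0.045     ]
[247.81339 187.23889] [ 0.43239272 -0.10818249  0.045     ]
[345.63596 207.01154] [0.45234054 0.20759008 0.045     ]
[339.23996 238.6549 ] [0.58117162 0.20470376 0.045     ]
```

View pics/tz.png

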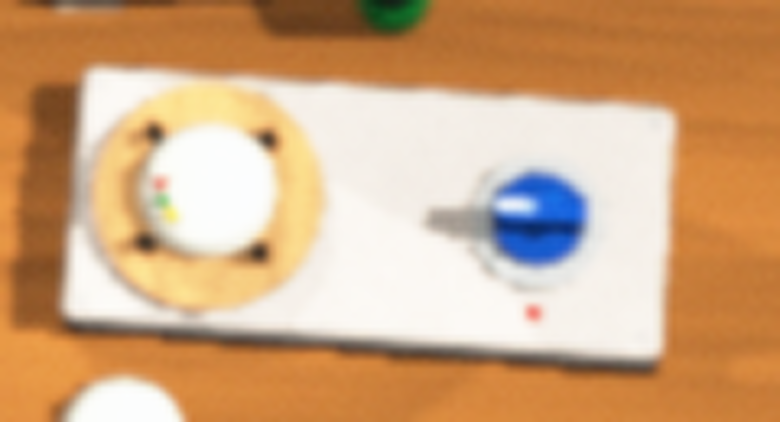

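View pics/sz.png

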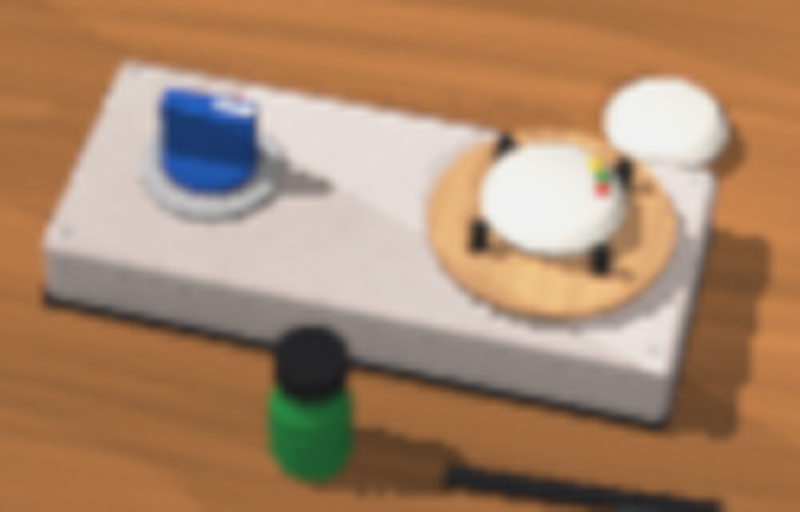

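The top view shows the red dot at (307,243), towards the robot. The pointer (white line, about (304,227)) points at world +y, a quarter turn clockwise from home, which is roughly click 4. Next I'll compute the poses.

Run:
```python
from h import *
z=lambda x,y:(225+(x+.5)/6.5-.5,195+(y+.5)/6.5-.5)
C=[ray("top",z(*p),.045) for p in((88,70),(675,110),(660,360),(62,322))]
for c in C: print(c)
c=np.mean(C,0); d=(C[0]+C[3]-C[1]-C[2])/2; print("top c",c,np.linalg.norm(d)); yax=d/np.linalg.norm(d)
yaw=np.arctan2(-yax[0],yax[1]); print("yaw",np.degrees(yaw)); xax=np.array([yax[1],-yax[0],0])
print("knob from stand",c-.085*yax)
red=ray("top",z(533,313),.046); print("red",red,"knob from red",red+.046*xax)
s=lambda x,y:(235+(x+.5)/6.4-.5,180+(y+.5)/6.4-.5)
S=[ray("scene",s(*p),.045) for p in((125,65),(47,245),(665,375),(712,172))]
for p in S: print("scene",p)
c2=np.mean(S,0);print(c2, c2-.085*yax)
# bar top edges top view
for nm,p in(("bar left",(492,210)),("line right",(537,207)),("bar lowedge L",(495,222)),("bar lowedge R",(583,226))): print(nm,ray("top",z(*p),.091))
for nm,p in(("TL",(165,92)),("TR",(255,103)),("BR",(252,115)),("BL",(165,103))): print(nm,ray("scene",s(*p),.091))
```

```text
[0.57397074 0.20154713 0.045     ]
[ 0.56121223 -0.0953237   0.045     ]
[ 0.43427768 -0.08938838  0.045     ]
[0.44528264 0.20883197 0.045     ]
top c [0.50368582 0.05641676 0.045     ] 0.29778272995481064
yaw -2.286748504187492
knob from stand [ 0.50029426 -0.02851555  0.045     ]
red [ 0.45599227 -0.02579639  0.046     ] knob from red [ 0.50195564 -0.02763182  0.046     ]
scene [ 0.43914689 -0.08552951  0.045     ]
scene [ 0.56382017 -0.08982815  0.045     ]
scene [0.57985595 0.20235999 0.045     ]
scene [0.44985683 0.20788139 0.045     ]
[0.50816996 0.05872093 0.045     ] [ 0.5047784  -0.02621138  0.045     ]
bar left [ 0.49982327 -0.00330513  0.091     ]
line right [ 0.50189265 -0.02520225  0.091     ]
bar lowedge L [ 0.49393475 -0.00489654  0.091     ]
bar lowedge R [ 0.49310732 -0.04777508  0.091     ]
TL [ 0.49815988 -0.04798829  0.091     ]
TR [ 0.49620448 -0.00511097  0.091     ]
BR [ 0.50420211 -0.00466871  0.091     ]
BL [ 0.50523958 -0.04616338  0.091     ]
```

Request:
{"fn": "apply_moves", "kwargs": {"plan": [0,0,0,0,0,7,-1,0,0,0,0,0,7,-1,0,0,0,0,0,7,-1,0,0,0,0,0,7,-1,0,0,0,0,0,7,-1]}}

```text
t: 0.52
eef_pos: [0.23, 0.58, 0.2122]
eef_rot: [-179.8, 0.1, 122.6]
ft_force: [0.5, 0.4, 0.0]
opening: 0.0952
```

Request:
{"fn": "apply_moves", "kwargs": {"plan": [0,0,0,0,0,7,-1,0,0,0,0,0,7,-1,0,0,0,0,0,7,-1,0,0,0,0,0,7,-1,0,0,0,0,0,7,-1]}}

```text
t: 0.93
eef_pos: [0.2296, 0.5792, 0.2103]
eef_rot: [-179.8, 0.5, 86.8]
ft_force: [-0.2, 0.0, 0.3]
opening: 0.0951
```

Request:
{"fn": "apply_moves", "kwargs": {"plan": [-36,18,-1,0,0,0,-1,-36,18,-1,0,0,0,-1,-36,18,-1,0,0,0,-1,-36,18,-1,0,0,0,-1,-36,18,-1,0,0,0,-1]}}

```text
t: 1.35
eef_pos: [0.3066, 0.3922, 0.2132]
eef_rot: [-179.7, 0.6, 86.6]
ft_force: [0.6, 0.7, 0.6]
opening: 0.0948
```

Request:
{"fn": "apply_moves", "kwargs": {"plan": [-36,18,-1,0,0,0,-1,-36,18,-1,0,0,0,-1,-36,18,-1,0,0,0,-1,-36,18,-1,0,0,0,-1,-36,18,-1,0,0,0,-1]}}

```text
t: 1.77
eef_pos: [0.3859, 0.1994, 0.2192]
eef_rot: [-179.6, 0.6, 86.7]
ft_force: [1.6, 0.4, -0.2]
opening: 0.0952
```

Request:
{"fn": "apply_moves", "kwargs": {"plan": [-36,18,-1,0,0,0,-1,-36,18,-1,0,0,0,-1,-36,18,-1,0,0,0,-1,-30,15,-1,0,0,0,-1,0,0,0,0,0,0,-1]}}

```text
t: 2.18
eef_pos: [0.4494, 0.0462, 0.2245]
eef_rot: [-179.7, 0.6, 86.5]
ft_force: [-0.0, 0.5, -0.0]
opening: 0.0952
```

Request:
{"fn": "apply_moves", "kwargs": {"plan": [-25,20,5,0,0,0,-1,-25,20,5,0,0,0,-1,-18,15,5,-0.3,0.6,-1.2,-1,0,0,0,0,0,0,-1,0,0,0,0,0,0,-1]}}

```text
t: 2.6
eef_pos: [0.5012, -0.0299, 0.2085]
eef_rot: [-179.9, -0.0, 87.5]
ft_force: [0.2, -0.3, 0.5]
opening: 0.0954
```

Run:
```python
from h import *
for n,(x,y) in(("top",(225,170)),("scene",(215,130))):
    im=viewer.capture(n); c=im[y:y+100,x:x+130,::-1]; cv2.imwrite(f"pics/{n}1.png",cv2.resize(c,None,fx=5.5,fy=5.5,interpolation=cv2.INTER_CUBIC))
s=robot.read_state();print(s["eef_pos"],s["eef_rot"],s["joints"])
```

```text
[ 0.50091829 -0.02905331  0.20880908] [-1.79920246e+02 -1.07246145e-02  8.75533268e+01] [-1.08657556e+01  1.85734386e+01  1.06650473e+02 -1.30599526e-03
  5.48565533e+01 -8.41833735e+00]
```

View pics/scene1.png

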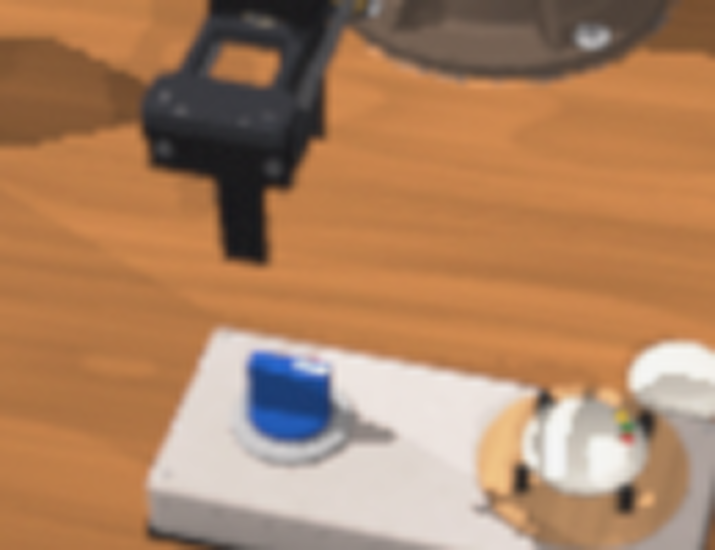

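The open gripper sits above the bar, with its jaws across the bar's flat sides. Lowering now.

Request:
{"fn": "apply_moves", "kwargs": {"plan": [2,0.5,30,0,0,0,-1,0,0,30,0,0,0,-1,0,0,30,0,0,0,-1,0,0,15,0,0,0,-1,0,0,0,0,0,0,-1]}}

```text
t: 3.12
eef_pos: [0.5006, -0.0216, 0.1036]
eef_rot: [179.7, 0.0, 87.8]
ft_force: [-1.6, 0.6, 0.5]
opening: 0.0952
```

Request:
{"fn": "apply_moves", "kwargs": {"plan": [-5,1,12,0,0,0,-1,0,0,12,0,0,0,-1,0,0,8,0,0,0,-1,0,0,2,0,0,0,-1,0,0,0,0,0,0,-1]}}

```text
t: 3.53
eef_pos: [0.5014, -0.0227, 0.0723]
eef_rot: [179.6, 0.1, 88.1]
ft_force: [-0.3, 0.0, -0.0]
opening: 0.0951
```

Request:
{"fn": "apply_moves", "kwargs": {"plan": [-4,0,4,0.4,0,0.4,-1,0,0,4,0,0,0,-1,0,0,0,0,0,0,-1,0,0,0,0,0,0,-1]}}

```text
t: 3.87
eef_pos: [0.5023, -0.0267, 0.066]
eef_rot: [179.8, 0.1, 87.7]
ft_force: [0.1, -0.9, -0.4]
opening: 0.0953
```

Request:
{"fn": "apply_moves", "kwargs": {"plan": [0,0,2,0,0,0,1,0,0,0,0,0,0,1,0,0,0,0,0,0,1,0,0,0,0,0,0,1,0,0,0,0,0,0,1]}}

```text
t: 4.28
eef_pos: [0.5024, -0.0268, 0.0644]
eef_rot: [179.8, 0.1, 87.7]
ft_force: [0.2, 0.3, 0.5]
opening: 0.0669
```

Request:
{"fn": "apply_moves", "kwargs": {"plan": [0,0,0,0,0,0,1,0,0,0,0,0,0,1,0,0,0,0,0,0,1,0,0,0,0,0,0,1,0,0,0,0,0,0,1]}}

```text
t: 4.7
eef_pos: [0.5025, -0.0269, 0.0645]
eef_rot: [179.8, 0.1, 87.7]
ft_force: [-0.1, 0.0, 0.5]
opening: 0.0337
```

Run:
```python
from h import *
s=robot.read_state();print(s)
```

```text
{'t': 4.7, 'joints': array([-1.05513652e+01,  3.09327524e+01,  1.14737795e+02, -1.09430085e-01,
        3.41031509e+01, -8.14900931e+00]), 'joint_vel': array([ 0.0090929 , -0.02343106,  0.04039257,  0.02069039,  0.07102851,
       -0.03687738]), 'effort': array([-1.36999719e-03, -5.32929003e+01, -1.46890292e+01,  4.14437894e-02,
        3.58910020e-02,  3.74839583e-04]), 'eef_pos': array([ 0.50247744, -0.02685739,  0.06446285]), 'eef_rot': array([1.79784779e+02, 9.31608926e-02, 8.76879593e+01]), 'ft_force': array([-0.11575463,  0.02404582,  0.46335266]), 'ft_torque': array([-0.14729112,  0.04736739,  0.02733493]), 'opening': 0.03368983453041734}
```

Request:
{"fn": "apply_moves", "kwargs": {"plan": [0,0,0,0,0,0,1,0,0,0,0,0,0,1,0,0,0,0,0,0,1,0,0,0,0,0,0,1,0,0,0,0,0,0,1]}}

```text
t: 5.12
eef_pos: [0.5021, -0.0268, 0.0645]
eef_rot: [179.8, 0.1, 87.7]
ft_force: [0.1, 0.4, -0.2]
opening: 0.0136
```

Run:
```python
from h import *
s=robot.read_state();print(s['ft_force'],s['ft_torque'],s['opening'],s['eef_pos'],s['eef_rot'])
```

```text
[ 0.05391904  0.36205458 -0.21137164] [-0.04890667  0.11408573  0.01893859] 0.013584343866269152 [ 0.50212043 -0.0268079   0.0644521 ] [1.79833790e+02 8.92829396e-02 8.76918809e+01]
```

The grip is on: opening 13.6 mm and forces near nil. Now I'll turn anticlockwise (negative about tool z).

Request:
{"fn": "apply_moves", "kwargs": {"plan": [0,0,0,0,0,-5,1,0,0,0,0,0,-5,1,0,0,0,0,0,-5,1,0,0,0,0,0,-5,1,0,0,0,0,0,0,1]}}

```text
t: 5.53
eef_pos: [0.5026, -0.0267, 0.0644]
eef_rot: [179.8, 0.2, 108.5]
ft_force: [-0.4, -1.0, 0.8]
opening: 0.0136
```

```bash
cat > st.py <<'E'
from h import *
s=robot.read_state();print(s['ft_force'].round(1),s['ft_torque'].round(3),s['opening'].round(4),s['eef_pos'].round(4),s['eef_rot'].round(2),s['joints'].round(1))
E
python3 st.py
```

```text
Traceback (most recent call last):
  File "st.py", line 2, in <module>
    s=robot.read_state();print(s['ft_force'].round(1),s['ft_torque'].round(3),s['opening'].round(4),s['eef_pos'].round(4),s['eef_rot'].round(2),s['joints'].round(1))
                                                                              ^^^^^^^^^^^^^^^^^^
AttributeError: 'float' object has no attribute 'round'
```

```bash
sed -i "s/s\['opening'\].round(4)/round(s['opening'],4)/" st.py; python3 st.py
```

```text
[-0.4 -1.   0.8] [-0.114  0.199  0.059] 0.0136 [ 0.5026 -0.0267  0.0644] [1.7982e+02 1.5000e-01 1.0854e+02] [-1.050e+01  3.090e+01  1.147e+02 -1.000e-01  3.410e+01 -2.900e+01]
```

Request:
{"fn": "apply_moves", "kwargs": {"plan": [0,0,0,0,0,-5,1,0,0,0,0,0,-5,1,0,0,0,0,0,-5,1,0,0,0,0,0,-5,1,0,0,0,0,0,-5,1]}}

```text
t: 5.95
eef_pos: [0.5032, -0.0264, 0.0645]
eef_rot: [179.8, 0.2, 133.5]
ft_force: [0.3, 0.5, 0.5]
opening: 0.014
```

```bash
python3 st.py
```

```text
[0.3 0.5 0.5] [0.184 0.094 0.026] 0.014 [ 0.5032 -0.0264  0.0645] [179.84   0.24 133.53] [-10.5  31.  114.7  -0.   34.1 -54. ]
```

Request:
{"fn": "apply_moves", "kwargs": {"plan": [0,0,0,0,0,-5,1,0,0,0,0,0,-5,1,0,0,0,0,0,-5,1,0,0,0,0,0,-5,1,0,0,0,0,0,0,1]}}

```text
t: 6.37
eef_pos: [0.5034, -0.026, 0.0644]
eef_rot: [179.9, 0.3, 153.8]
ft_force: [-0.4, -0.0, 1.0]
opening: 0.0139
```

```bash
python3 st.py
```

```text
[-0.4 -0.   1. ] [-0.148  0.191  0.038] 0.0139 [ 0.5034 -0.026   0.0644] [179.89   0.29 153.83] [-1.050e+01  3.100e+01  1.147e+02  1.000e-01  3.410e+01 -7.440e+01]
```

Request:
{"fn": "apply_moves", "kwargs": {"plan": [0,0,0,0,0,-4,1,0,0,0,0,0,-4,1,0,0,0,0,0,-4,1,0,0,0,0,0,-4,1,0,0,0,0,0,0,1]}}

```text
t: 6.78
eef_pos: [0.5036, -0.0257, 0.0645]
eef_rot: [179.9, 0.3, 169.0]
ft_force: [-0.7, -1.0, 1.2]
opening: 0.014
```

```bash
python3 st.py
```

```text
[-0.7 -1.   1.2] [-0.1    0.165  0.067] 0.014 [ 0.5036 -0.0257  0.0645] [179.94   0.31 168.99] [-1.050e+01  3.100e+01  1.147e+02  1.000e-01  3.410e+01 -8.950e+01]
```

Request:
{"fn": "apply_moves", "kwargs": {"plan": [0,0,0,0,0,-2,1,0,0,0,0,0,-2,1]}}

```text
t: 6.95
eef_pos: [0.5036, -0.0256, 0.0644]
eef_rot: [179.9, 0.3, 172.3]
ft_force: [-0.0, 1.3, 0.4]
opening: 0.0139
```

```bash
python3 st.py
```

```text
[-0.   1.3  0.4] [0.196 0.157 0.047] 0.0139 [ 0.5036 -0.0256  0.0644] [179.95   0.31 172.33] [-1.050e+01  3.100e+01  1.147e+02  1.000e-01  3.410e+01 -9.290e+01]
```

Request:
{"fn": "apply_moves", "kwargs": {"plan": [0,0,0,0,0,-2,1,0,0,0,0,0,-2,1]}}

```text
t: 7.12
eef_pos: [0.5036, -0.0255, 0.0645]
eef_rot: [180.0, 0.3, 175.8]
ft_force: [-0.3, 0.0, 0.7]
opening: 0.0138
```

```bash
python3 st.py
```

```text
[-0.3  0.   0.7] [0.174 0.088 0.003] 0.0138 [ 0.5036 -0.0255  0.0645] [179.96   0.32 175.77] [-1.040e+01  3.100e+01  1.147e+02  1.000e-01  3.410e+01 -9.630e+01]
```

Request:
{"fn": "apply_moves", "kwargs": {"plan": [0,0,0,0,0,-2,1,0,0,0,0,0,-2,1]}}

```text
t: 7.28
eef_pos: [0.5036, -0.0255, 0.0645]
eef_rot: [180.0, 0.3, 179.1]
ft_force: [-0.3, -1.1, 1.4]
opening: 0.0141
```

```bash
python3 st.py
```

```text
[-0.3 -1.1  1.4] [-0.024  0.161 -0.734] 0.0141 [ 0.5036 -0.0255  0.0645] [179.97   0.32 179.14] [-10.5  31.  114.7   0.2  34.1 -99.7]
```

There is a clear stop: the moment about z jumped from about 0 to −0.73 N m at yaw 179. I'll rest here and check with a picture.

Request:
{"fn": "apply_moves", "kwargs": {"plan": [0,0,0,0,0,-0.5,1,0,0,0,0,0,0,1,0,0,0,0,0,0,1,0,0,0,0,0,0,1,0,0,0,0,0,0,1]}}

```text
t: 7.7
eef_pos: [0.5036, -0.0255, 0.0644]
eef_rot: [179.9, 0.3, 178.4]
ft_force: [-0.4, 0.8, 0.7]
opening: 0.0142
```

```bash
python3 st.py
python3 - <<'E'
from h import *
for n,(x,y) in(("top",(225,170)),("scene",(215,130))):
    im=viewer.capture(n); c=im[y:y+100,x:x+130,::-1]; cv2.imwrite(f"pics/{n}2.png",cv2.resize(c,None,fx=5.5,fy=5.5,interpolation=cv2.INTER_CUBIC))
E
```

```text
[-0.4  0.8  0.7] [ 0.065  0.102 -0.541] 0.0142 [ 0.5036 -0.0255  0.0644] [179.9    0.32 178.44] [-10.5  31.  114.7   0.3  34.1 -99.1]
```

View pics/scene2.png

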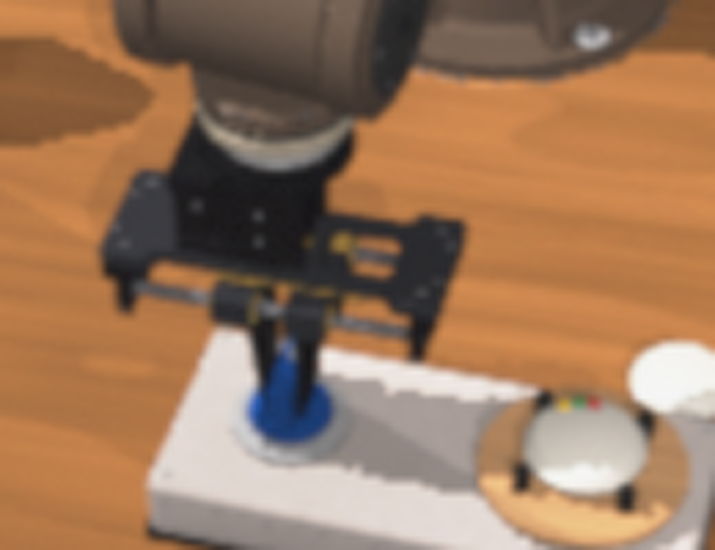

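The bar now points at the robot (home), and the paint dots on the stone have turned a quarter with it. Now I'll turn clockwise, reading the moment as I go.

Request:
{"fn": "apply_moves", "kwargs": {"plan": [0,0,0,0,0,3,1,0,0,0,0,0,3,1,0,0,0,0,0,3,1]}}

```text
t: 8.05
eef_pos: [0.5036, -0.0257, 0.0644]
eef_rot: [179.9, 0.3, 169.4]
ft_force: [-0.4, -0.9, 0.1]
opening: 0.014
```

```bash
python3 st.py
```

```text
[-0.4 -0.9  0.1] [-0.07   0.163  0.148] 0.014 [ 0.5036 -0.0257  0.0644] [179.92   0.3  169.4 ] [-1.050e+01  3.100e+01  1.147e+02  1.000e-01  3.410e+01 -9.000e+01]
```

Request:
{"fn": "apply_moves", "kwargs": {"plan": [0,0,0,0,0,3,1,0,0,0,0,0,3,1]}}

```text
t: 8.22
eef_pos: [0.5035, -0.0258, 0.0645]
eef_rot: [179.9, 0.3, 163.2]
ft_force: [-0.0, -0.7, -0.1]
opening: 0.0139
```

```bash
python3 st.py
```

```text
[-0.  -0.7 -0.1] [-0.062  0.197  0.019] 0.0139 [ 0.5035 -0.0258  0.0645] [179.94   0.3  163.21] [-10.5  31.  114.7   0.   34.1 -83.7]
```

Request:
{"fn": "apply_moves", "kwargs": {"plan": [0,0,0,0,0,3,1,0,0,0,0,0,3,1]}}

```text
t: 8.38
eef_pos: [0.5035, -0.026, 0.0644]
eef_rot: [180.0, 0.3, 157.0]
ft_force: [-0.4, -0.2, 0.8]
opening: 0.0142
```

```bash
python3 st.py
```

```text
[-0.4 -0.2  0.8] [-0.02   0.178 -0.024] 0.0142 [ 0.5035 -0.026   0.0644] [179.96   0.3  157.  ] [-10.4  31.  114.7  -0.   34.1 -77.4]
```

Request:
{"fn": "apply_moves", "kwargs": {"plan": [0,0,0,0,0,3,1,0,0,0,0,0,3,1]}}

```text
t: 8.55
eef_pos: [0.5034, -0.0261, 0.0644]
eef_rot: [180.0, 0.3, 150.8]
ft_force: [-0.1, 0.2, 0.9]
opening: 0.0141
```

```bash
python3 st.py
```

```text
[-0.1  0.2  0.9] [0.023 0.117 0.058] 0.0141 [ 0.5034 -0.0261  0.0644] [179.98   0.31 150.8 ] [-1.040e+01  3.100e+01  1.147e+02 -1.000e-01  3.410e+01 -7.110e+01]
```

Request:
{"fn": "apply_moves", "kwargs": {"plan": [0,0,0,0,0,3,1,0,0,0,0,0,3,1]}}

```text
t: 8.72
eef_pos: [0.5033, -0.0262, 0.0645]
eef_rot: [180.0, 0.3, 144.6]
ft_force: [0.2, -1.4, 0.9]
opening: 0.0137
```

```bash
python3 st.py
```

```text
[ 0.2 -1.4  0.9] [0.054 0.144 0.048] 0.0137 [ 0.5033 -0.0262  0.0645] [179.99   0.32 144.61] [-10.4  31.  114.7  -0.2  34.1 -64.8]
```

Request:
{"fn": "apply_moves", "kwargs": {"plan": [0,0,0,0,0,3,1,0,0,0,0,0,3,1]}}

```text
t: 8.88
eef_pos: [0.5033, -0.0264, 0.0645]
eef_rot: [-180.0, 0.3, 138.4]
ft_force: [-0.4, -1.2, -0.3]
opening: 0.0141
```

```bash
python3 st.py
```

```text
[-0.4 -1.2 -0.3] [ 0.025  0.136 -0.03 ] 0.0141 [ 0.5033 -0.0264  0.0645] [-180.      0.34  138.4 ] [-10.4  31.  114.7  -0.3  34.1 -58.6]
```

Request:
{"fn": "apply_moves", "kwargs": {"plan": [0,0,0,0,0,3,1,0,0,0,0,0,3,1]}}

```text
t: 9.05
eef_pos: [0.5031, -0.0265, 0.0644]
eef_rot: [-180.0, 0.4, 132.2]
ft_force: [-0.3, 0.3, 0.2]
opening: 0.0138
```

```bash
python3 st.py
```

```text
[-0.3  0.3  0.2] [0.063 0.115 0.04 ] 0.0138 [ 0.5031 -0.0265  0.0644] [-179.99    0.35  132.18] [-10.4  31.  114.7  -0.4  34.1 -52.3]
```

Request:
{"fn": "apply_moves", "kwargs": {"plan": [0,0,0,0,0,3,1,0,0,0,0,0,3,1]}}

```text
t: 9.22
eef_pos: [0.503, -0.0266, 0.0644]
eef_rot: [-180.0, 0.4, 126.0]
ft_force: [-0.2, -0.3, 1.1]
opening: 0.0138
```

```bash
python3 st.py
```

```text
[-0.2 -0.3  1.1] [0.032 0.105 0.087] 0.0138 [ 0.503  -0.0266  0.0644] [-179.99    0.37  125.98] [-10.4  31.  114.7  -0.5  34.1 -46. ]
```

Request:
{"fn": "apply_moves", "kwargs": {"plan": [0,0,0,0,0,2,1,0,0,0,0,0,2,1]}}

```text
t: 9.38
eef_pos: [0.5029, -0.0267, 0.0644]
eef_rot: [-180.0, 0.4, 121.8]
ft_force: [-0.0, 0.2, -0.2]
opening: 0.0136
```

```bash
python3 st.py
```

```text
[-0.   0.2 -0.2] [0.105 0.098 0.029] 0.0136 [ 0.5029 -0.0267  0.0644] [-179.98    0.4   121.81] [-10.4  31.  114.7  -0.6  34.1 -41.7]
```

Request:
{"fn": "apply_moves", "kwargs": {"plan": [0,0,0,0,0,2,1,0,0,0,0,0,2,1]}}

```text
t: 9.55
eef_pos: [0.5028, -0.0268, 0.0645]
eef_rot: [-180.0, 0.4, 117.7]
ft_force: [-0.1, 0.1, 0.8]
opening: 0.0139
```

```bash
python3 st.py
```

```text
[-0.1  0.1  0.8] [ 0.09   0.102 -0.05 ] 0.0139 [ 0.5028 -0.0268  0.0645] [-179.98    0.43  117.69] [-10.4  31.  114.7  -0.6  34.1 -37.6]
```

Request:
{"fn": "apply_moves", "kwargs": {"plan": [0,0,0,0,0,2,1,0,0,0,0,0,2,1]}}

```text
t: 9.72
eef_pos: [0.5028, -0.0268, 0.0645]
eef_rot: [-180.0, 0.5, 113.6]
ft_force: [-0.9, -0.4, 0.7]
opening: 0.0138
```

```bash
python3 st.py
```

```text
[-0.9 -0.4  0.7] [0.068 0.097 0.019] 0.0138 [ 0.5028 -0.0268  0.0645] [-179.99    0.45  113.57] [-10.4  31.  114.7  -0.7  34.1 -33.4]
```

Request:
{"fn": "apply_moves", "kwargs": {"plan": [0,0,0,0,0,2,1,0,0,0,0,0,0,1,0,0,0,0,0,0,1]}}

```text
t: 9.97
eef_pos: [0.5027, -0.0268, 0.0645]
eef_rot: [-180.0, 0.5, 111.5]
ft_force: [0.1, 0.2, 0.6]
opening: 0.0139
```

```bash
python3 st.py
```

```text
[0.1 0.2 0.6] [ 0.241  0.117 -0.068] 0.0139 [ 0.5027 -0.0268  0.0645] [-179.98    0.49  111.52] [-10.3  31.  114.7  -0.8  34.1 -31.2]
```

Request:
{"fn": "apply_moves", "kwargs": {"plan": [0,0,0,0,0,1,1,0,0,0,0,0,0,1,0,0,0,0,0,0,1,0,0,0,0,0,0,1,0,0,0,0,0,0,1]}}

```text
t: 10.38
eef_pos: [0.5027, -0.0269, 0.0645]
eef_rot: [-180.0, 0.5, 110.6]
ft_force: [0.6, -0.4, 0.5]
opening: 0.0136
```

```bash
python3 st.py
python3 - <<'E'
from h import *
for n,(x,y) in(("top",(225,170)),("scene",(215,130))):
    im=viewer.capture(n); cv2.imwrite(f"pics/{n}3f.png",im[:,:,::-1]);c=im[y:y+100,x:x+130,::-1]; cv2.imwrite(f"pics/{n}3.png",cv2.resize(c,None,fx=5.5,fy=5.5,interpolation=cv2.INTER_CUBIC))
E
python3 st.py
```

```text
[ 0.6 -0.4  0.5] [ 0.218  0.075 -0.038] 0.0136 [ 0.5027 -0.0269  0.0645] [-179.97    0.5   110.64] [-10.3  31.  114.7  -0.8  34.1 -30.3]
[-0.3 -0.2  0.6] [ 0.204  0.126 -0.062] 0.0142 [ 0.5027 -0.0268  0.0644] [-179.97    0.5   110.64] [-10.3  31.  114.7  -0.8  34.1 -30.3]
```

View pics/scene3.png

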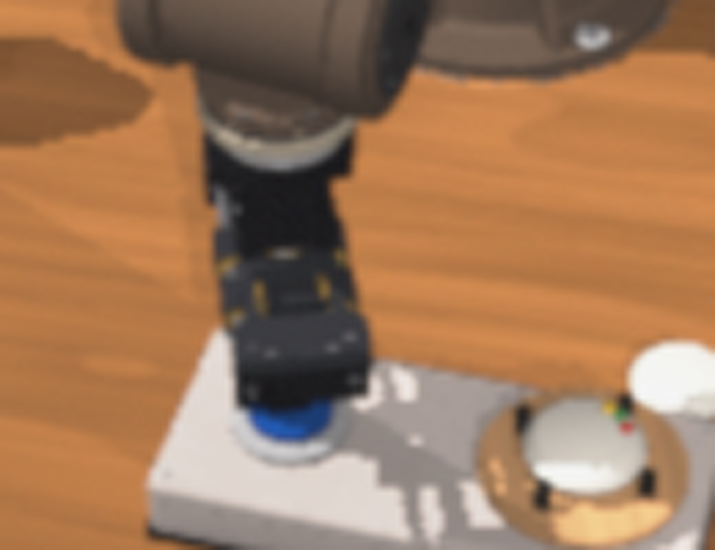

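View pics/top3.png

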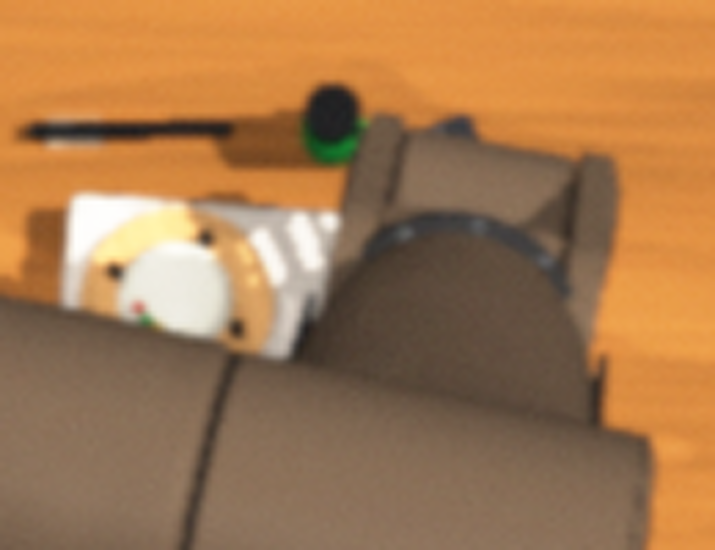

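The turntable's four black pins show its angle directly, so I'll use them as a check. Before: (504,143), (623,168), (478,236), (600,258) in the first zoom. Now: (523,418), (623,403), (541,496), (648,482).

```bash
python3 - <<'E'
from h import *
s0=lambda x,y:(235+(x+.5)/6.4-.5,180+(y+.5)/6.4-.5)
s1=lambda x,y:(215+(x+.5)/5.5-.5,130+(y+.5)/5.5-.5)
def ang(P):
    P=np.array(P)[:,:2]; c=P.mean(0); a=np.degrees(np.arctan2(*(P-c).T[::-1])); print(c,np.sort(a)); return np.degrees(np.angle(np.mean(np.exp(4j*np.radians(a)))))/4
for z in(.062,.068):
    a=ang([ray("scene",s0(*p),z) for p in((504,143),(623,168),(478,236),(600,258))])
    b=ang([ray("scene",s1(*p),z) for p in((523,418),(623,403),(541,496),(648,482))])
    print("net turn ccw+",b-a,"mod 90")
E
python3 st.py
```

```text
[0.50088932 0.13720944] [-139.22710891  -44.94831135   41.67776302  133.34536912]
[0.50226585 0.13749124] [-113.80852881  -23.48013289   66.26140783  158.20303327]
net turn ccw+ -65.91752074531813 mod 90
[0.50653542 0.13772298] [-139.22710891  -44.94831135   41.67776302  133.34536912]
[0.50790322 0.13800299] [-113.80852881  -23.48013289   66.26140783  158.20303327]
net turn ccw+ -65.91752074531824 mod 90
[-0.3 -0.2  0.6] [ 0.204  0.126 -0.062] 0.0142 [ 0.5027 -0.0268  0.0644] [-179.97    0.5   110.64] [-10.3  31.  114.7  -0.8  34.1 -30.3]
```

The net turn is about +24° anticlockwise from the start at click 4. Click 3 should be 22.5°, so I'll make a last small nudge clockwise and hold.

Request:
{"fn": "apply_moves", "kwargs": {"plan": [0,0,0,0,0,0.8,1,0,0,0,0,0,0,1,0,0,0,0,0,0,1,0,0,0,0,0,0,1,0,0,0,0,0,0,1]}}

```text
t: 10.9
eef_pos: [0.5026, -0.0269, 0.0644]
eef_rot: [-180.0, 0.5, 109.8]
ft_force: [-0.3, -0.7, 1.9]
opening: 0.0138
```

Request:
{"fn": "apply_moves", "kwargs": {"plan": [0,0,0,0,0,0,1,0,0,0,0,0,0,1,0,0,0,0,0,0,1,0,0,0,0,0,0,1,0,0,0,0,0,0,1]}}

```text
t: 11.32
eef_pos: [0.5026, -0.0269, 0.0645]
eef_rot: [-180.0, 0.5, 109.8]
ft_force: [-0.6, -0.2, 0.6]
opening: 0.014
```

```bash
python3 st.py; python3 -c "
from plant import robot
print(robot.close_job())"
```

```text
[-0.6 -0.2  0.6] [ 0.164  0.113 -0.003] 0.014 [ 0.5026 -0.0269  0.0645] [-179.98    0.5   109.77] [-10.3  31.  114.7  -0.8  34.1 -29.5]
the job is handed in; nothing more can be done
None
```

I turned the blue knob back to its home stop, rested there, turned it clockwise three clicks by feel, and handed the job in at about 11.3 s. The arm was still gripping the knob, at rest. The hand-in reports no verdict.

- **Home stop:** the moment about the knob's axis jumped to −0.73 N m at a tool yaw of about 179°. I held there for about 0.4 s.
- **Clicks:** clicks 1 and 2 showed up as sign changes in the moment, which was noisy at about ±0.04 N m, and their spacing fitted 22.5°. At click 3 it was too noisy to show the crossing clearly, so the final angle also rests on yaw.
- **Final reading:** yaw 109.8°, where I expected about 110.2°. The moment about the axis was nil and the opening 14 mm on the 14 mm bar, with the gripper commanded shut at its fixed force. Contact force was not read directly.
- **Picture check:** the turntable's pins showed a net turn of about 24° anticlockwise from the starting position, against an expected 22.5°. I then nudged 0.8° clockwise, and took no picture after that.
- **Bystanders:** in the last pictures, those near the stand looked undisturbed. I did not measure any of them, and did not look at the ones farther off.

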